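# Set the gauge tweezers and hold them over the bezel cup

### The arm

A 6-joint arm with a two-finger parallel gripper is mounted at the origin on the work surface. World frame = base frame: x ahead of the robot, y to its left, z up, the work surface at z = 0. Lengths are in mm, angles in rad, forces in N, time in s.
With the tool pointing down it reaches from about 275 to 975 mm from the base axis. Payload 8.4 kg.
Tool frame: the origin (TCP) lies midway between the tips of the shut fingers; the grasp point (between the pads) lies 19 mm behind it; z points along the fingers, x is the direction in which the jaws open and shut, and the axes are right-handed (so a half turn about z gives the same grasp; the last joint's range is limited). The gripper opens to 92 mm and grips with 3 to 60 N. Pads are 20 mm wide; open, the fingers measure 128 mm over their backs; the gripper's body (75 mm by 189 mm) begins 69 mm behind the grasp point.
Start: joints at [1.284, 0.353, 1.633, -0, 1.155, -0.002], TCP at [175.602, 599.826, 214.583] pointing down, gripper open.
Joint ranges: [-2.63, 2.63], [-0.92, 2.1], [0.06, 2.66], [-1.3, 4.44], [0, 2.69], [-3.02, 3.02]. Speed limits (rad/s): [2.22, 2.22, 2.79, 3.14, 3.14, 3.14].

### API

Orientations are given as a rotation vector (axis times angle).
In Python, from plant import sense, snapshot, camera_info, job_done, boxes_of, spot_point gives the robot as it stands.
- The arm moves only by the tool step_arm, never from a script. Its argument "targets" is a list of rows, each an object of numbers: "ax", "ay", "az": the turn, a rotation vector about the tool's x, y, z in rad; "dx", "dy", "dz": the shift along the tool's x, y, z in m; "jaw": the finger opening in m, from 0 to 0.0919. In form: [{"ax": .., "ay": .., "az": .., "dx": .., "dy": .., "dz": .., "jaw": ..}, ...]. A call has 1 to 20 rows; each row is the pose to reach, as a shift and turn from the pose commanded when the call began, along the tool's axes at that moment; what a row does not reach only later rows make up. A row lasts 1/12 s, in which the tool goes at most 41.7 mm and 7.16 degrees, less where a joint would pass 70% of its speed; a pose out of reach is approached as far as the arm can. A call with a gripper value outside its range is refused whole. The fingers move at their own pace and stop on an object; "squeeze" is the grip in N (left out, the last holds). Time passes only in rows, so rows that repeat a pose let the fingers close. It gives the time, the measured TCP pose, the force and the opening at its end, in the units of the state.
- sense(): the state, without advancing time (a new reading comes with each control period).
- snapshot(name): name is "scene" or "top" or "wrist"; returns the picture (384x512x3 uint8, blue, green, red); there is no depth.
- camera_info(name): a dict with "intrinsics" (3x3 intrinsics, pixels), "T" (4x4, takes a point from camera to world coordinates). Camera axes: x right, y down, z forward; pixel columns grow to the right and rows downward; lengths in mm; the calibration is good to about 2 mm. A picture is of the moment at which its call begins: read the wrist's pose just before it. camera_info takes no time and is no camera call; for the wrist camera it gives the pose at the moment of the call.
- job_done(): hands the job in, once; it reports no verdict.
Trained networks look in the newest picture that a camera, given by its name, has taken for a name from the list of things; names that differ only in an ending like _2 or _b are one class to them, and where a whole thing is asked for, a point or a joint stands for the part that bears it (a point fixed in the world has none). Each returns a list of dicts, best first, with "conf" (0 to 1); they miss things now and then, are a little off and sometimes report something else, mostly with a low value. They report only what shows in the picture. A call takes as long as a camera call.
- boxes_of(camera, label): "xy" ([column, row] as shares, 0 to 1, of the picture: columns of its width, rows of its height, amid what is visible of it).
- spot_point(camera, label): "xy" ([column, row] as shares, 0 to 1, of the picture: columns of its width, rows of its height: a listed point, or the origin of a listed thing).
The state is a dict: "time_s": time; "qpos": joint angles; "qvel": joint speeds; "tau": joint torques, N m; "tool_pos": TCP position; "eef_rot": TCP orientation; "force": force on the tool from outside, world axes, zero at the start; "torque": the same for the moment, N m; "gripper_width": opening from 0.0 (shut) to 1.0 (fully open).
Only numpy, scipy, OpenCV 4.12 (cv2) and the standard library are available. Lean on these libraries where they do the work, as an engineer would, in place of code of your own. Each camera call takes 0.05 s, during which the arm holds its last target. There are 200 camera calls.

### The job

The stone drawer has been left open over the work: push it fully home until its catch seats it. Then pick up the gauge tweezers, squeeze them until the pointer stands on the long black gauge line (tips 16 mm apart) and hold them level with the two tips centred a centimetre or two above the round bezel cup, not touching it, for the setter to compare. Keep that gap steady for a good two seconds and finish while still holding it there, with everything else on the bench left as it lies.

Things in the scene. Friction and masses are not known exactly. Their poses are not given: they have to be found in the camera images.
- cabinet: Low wooden findings cabinet fixed on the bench, 200 deep (its x) x 280 wide (its y) x 125 mm high, two columns by two rows of drawers with small brass knobs. Origin at the centre of its underside; its front looks along its own -x, drawer fronts at own x = -112 mm. Only the upper drawer on its +y side (own y = +70 mm) moves; the others are shut.
- stone_drawer (a joint): How far the stone drawer is pulled out, in m: 0 = home, front flush with its neighbours. It slides along the cabinet's own -x to open. Under 1 N of friction; a sprung roller catch resists from 14 to 6 mm before home (about 6 N in all), then draws it home over the last 3 mm and keeps it there.
- drawer_front (a point): Point on the outer face of the stone drawer's wooden front, midway along its width and 103 mm above the bench: a good place to push. The front is 134 mm wide, 54 mm high (63 to 117 mm above the bench). Its brass knob (13 mm across, standing out 15 mm) is 19 mm below this point. Axes as the cabinet's.
- tweezers: Sprung steel gauge tweezers, 205 mm long, 80 g, lying on edge so that the blades spread sideways. Origin on the underside, midway between the blades at the middle of the finger grip; x points to the tips (90 mm), z up. Joined at the heel (x = -100 mm). The milled finger grip runs from x = -22 to 22 mm, 12 mm high (z 0 to 12 mm); 31.5 mm wide over its outer faces at rest.
- gauge_line (a point): The one long black line on the brass scale bar, which is fixed to the left blade and lies across both blades 50 mm ahead of the tweezers' origin, 13.5 mm high. With the pointer on it the tips stand 16 mm apart and the grip is 22 mm wide outside.
- pointer (a point): Pointer on the right blade, just ahead of the scale bar. At rest 14 mm to the right (-y) of the gauge line; squeezing the grip brings it to the line. Grip 1 mm narrower: pointer 1.5 mm on, tips 1.9 mm closer.
- tip_left (a point): Inner face of the left (+y) tip's end, at x = 90 mm and 6 mm above the tweezers' underside. The tip gap is the distance from this point to tip_right: 34 mm at rest. Squeezing the grip takes about 4 N to begin with, 11 N at the line; both blades move equally and spring back.
- tip_right (a point): Inner face of the right (-y) tip's end, likewise. The tips' ends are 5 mm high (3.5 to 8.5 mm above the underside).
- tips_middle (a point): The point midway between the two tips, 90 mm ahead of the tweezers' origin and 6 mm above their underside. Axes as the tweezers'.
- cup: Round silver bezel cup, open upwards, 16 mm across and 6 mm high, loose, 12 g, lying on the cork pad in front of the stone drawer and below it; mostly hidden from above until the drawer is shut. Origin at the centre of its underside, so its rim is 6 mm above.
- pad: Cork pad, 70 x 90 x 4 mm, fixed on the bench. Origin at the centre of its underside.
- bangle0: Silver bangle, 62 mm across, 40 mm high, its open ends up and down. Origin at the centre of its underside. Leave alone.
- bangle1: A second such bangle. Leave alone.
- bowl: Brass bowl, 124 mm across, 42 mm high. Origin at the centre of its underside. Leave alone.
- pliers: Flat-nose pliers with dark handles, 145 mm long, 12 mm high, lying flat. Origin at the rivet. Leave alone.
- earring0: Teardrop earring, 42 mm long with its ear wire, 7 mm high, lying flat. Origin at the round part. Leave alone.
- earring1: A second such earring. Leave alone.
- hammer: Small hammer, 220 mm long, lying flat. Leave alone.
- small_tweezers: Short cross-lock tweezers, 118 mm long, 8 mm high, with wooden grips and no scale: not the ones wanted. Origin at the middle of the underside. Leave alone.

How it is judged (in metres and radians):
On the way, in this order (a step that is already met when the one before it is completed fails the run):
1. the stone drawer is pushed home and seated at its catch (value of joint stone_drawer below 0.003 m), for 0.3 s.
2. the tweezers are picked up off the bench (height (world z) of tweezers above 0.012 m and contact force between tweezers and the fingers above 1 N), for 0.2 s.
3. tips at the gauge gap, held just above the cup for two seconds (distance between tip_left and tip_right between 0.014 and 0.018 m and contact force between tweezers and the fingers above 1 N and angle between tweezers's own z axis and vertical below 0.2 rad and horizontal distance between tips_middle and cup below 0.008 m and height (world z) of tips_middle between 0.0135 and 0.038 m and contact force between tweezers and cup below 0.05 N and contact force between tweezers and pad below 0.05 N and linear speed of tweezers below 0.02 m/s and angular speed of tweezers below 0.3 rad/s and distance of cup from where it was at the start of the episode below 0.006 m), for 2 s.
At the end, for the whole second after the job is handed in: Drawer home within 3 mm; tweezers held by the gripper alone, at rest, level within 0.2 rad, tips 16 +/- 2 mm apart, their middle within 8 mm of the cup's axis and 13.5 to 38 mm above the bench, touching neither cup nor pad; cup within 6 mm of its start (all of step 3 and value of joint stone_drawer below 0.003 m); the arm keeps its last pose, push and grip.
It fails at once if the bezel cup is knocked more than 10 mm from its place (distance of cup from where it was at the start of the episode above 0.01 m).
It fails at once if a bystander is shoved more than 25 mm (distance of any of bangle0, bangle1, bowl, pliers, earring0, earring1, hammer, small_tweezers from where it was at the start of the episode above 0.025 m).
It also fails if it takes over 72 s, if anything falls off the work surface, if the arm or the gripper's body presses on something with over 40 N, if the wrist force passes 120 N, or if a joint passes its speed limit or range.

## Working session

There is one attempt and no reset: what is moved stays moved. The work goes in short steps, Python scripts to look and compute and a tool call to move; the robot and the scene stay as the last step left them, time stands still between calls to the robot, and variables do not carry over. Pictures are saved under pics/ and viewed, about 8 in all and at most 12, crops included, and the job is handed in when it is done.

Besides the shell and the picture viewer there is one more tool, called after "Emit:" as a command line: name --argument value ..., lists and objects as JSON in quotes. step_arm: Moves the arm, as the interface text tells. Its arguments: {"type":"object","properties":{"targets":{"type":"array"},"squeeze":{"type":"number"}},"required":["targets"]}

```bash
ls; mkdir -p pics; cat > h.py <<'E'
import numpy as np, cv2
from scipy.spatial.transform import Rotation as R
from plant import sense, snapshot, camera_info, job_done, boxes_of, spot_point
def ray(cam,xy,z,ci=None):
    ci=ci or camera_info(cam);K=np.array(ci["intrinsics"]);T=np.array(ci["T"])
    d=T[:3,:3]@np.linalg.inv(K)@np.array([xy[0]*512,xy[1]*384,1]);o=T[:3,3]
    return o+d*(z-o[2])/d[2]
def proj(cam,p,ci=None):
    ci=ci or camera_info(cam);K=np.array(ci["intrinsics"]);T=np.linalg.inv(np.array(ci["T"]))
    c=K@(T[:3,:3]@np.array(p)+T[:3,3]);return c[:2]/c[2]
def totool(v,s=None):
    s=s or sense();return R.from_rotvec(s["eef_rot"]).as_matrix().T@np.array(v)
E
python3 - <<'E'
from h import *
s=sense();print({k:np.round(s[k],3) for k in("time_s","tool_pos","eef_rot","gripper_width")});print(R.from_rotvec(s["eef_rot"]).as_matrix().round(2))
a=snapshot("scene");b=snapshot("top")
cv2.imwrite("pics/s.png",cv2.resize(a,(800,600)));cv2.imwrite("pics/t.png",cv2.resize(b,(800,600)))
Z=dict(cabinet=0,drawer_front=103,tweezers=0,gauge_line=13.5,pointer=13.5,tip_left=6,tip_right=6,tips_middle=6,cup=4,pad=0,bowl=0,hammer=0,small_tweezers=0,pliers=0)
for l,z in Z.items():
  for c in("top","scene"):
    for d in spot_point(c,l)[:2]: print(l,c,round(d["conf"],2),np.round(np.array(d["xy"])*[800,600]),ray(c,d["xy"],z).round(0)[:2])
for c in("top","scene"): print(np.round(camera_info(c)["T"],2).tolist())
E
```

```text
pics
{'time_s': np.float64(0.0), 'tool_pos': array([175.449, 599.368, 213.892]), 'eef_rot': array([ 2.514e+00,  1.883e+00, -2.000e-03]), 'gripper_width': np.float64(1.001)}
[[ 0.28  0.96 -0.  ]
 [ 0.96 -0.28 -0.  ]
 [-0.    0.   -1.  ]]
cabinet top 0.86 [414. 209.] [778.  -7.]
cabinet scene 0.81 [317. 389.] [771.   5.]
drawer_front top 0.55 [400. 298.] [566.  27.]
drawer_front scene 0.56 [430. 312.] [546.  27.]
tweezers top 0.55 [545. 333.] [ 480. -303.]
tweezers top 0.46 [474. 353.] [ 438. -137.]
tweezers scene 0.53 [385. 258.] [ 470. -286.]
gauge_line top 0.45 [543. 317.] [ 518. -299.]
gauge_line scene 0.67 [365. 259.] [ 520. -290.]
gauge_line scene 0.44 [429. 311.] [490. -66.]
pointer top 0.56 [548. 315.] [ 521. -310.]
pointer scene 0.57 [366. 259.] [ 517. -288.]
tip_left top 0.5 [405. 384.] [373.  24.]
tip_left top 0.38 [529. 306.] [ 544. -267.]
tip_left scene 0.62 [358. 272.] [ 550. -265.]
tip_right top 0.22 [547. 332.] [ 483. -308.]
tip_right top 0.2 [525. 303.] [ 551. -260.]
tip_right scene 0.69 [343. 265.] [ 566. -305.]
tip_right scene 0.42 [382. 257.] [ 479. -286.]
tips_midd
[... 262 characters left out ...]
89 [612. 485.] [452. 437.]
hammer top 0.56 [245. 256.] [677. 389.]
hammer scene 0.59 [473. 522.] [682. 383.]
hammer scene 0.25 [276. 292.] [ 728. -294.]
small_tweezers top 0.43 [300. 377.] [393. 267.]
small_tweezers top 0.35 [542. 320.] [ 512. -297.]
small_tweezers scene 0.47 [353. 269.] [ 552. -286.]
small_tweezers scene 0.43 [578. 398.] [375. 261.]
pliers top 0.73 [403. 387.] [364.  27.]
pliers scene 0.5 [505. 324.] [370.  32.]
pliers scene 0.22 [383. 257.] [ 471. -294.]
[[-0.03, -1.0, 0.03, 508.11], [-1.0, 0.03, 0.01, -21.45], [-0.01, -0.03, -1.0, 1714.36], [0.0, 0.0, 0.0, 1.0]]
[[-0.87, 0.32, -0.39, 1101.33], [0.5, 0.55, -0.67, 913.79], [-0.0, -0.77, -0.63, 983.82], [0.0, 0.0, 0.0, 1.0]]
```

View pics/s.png

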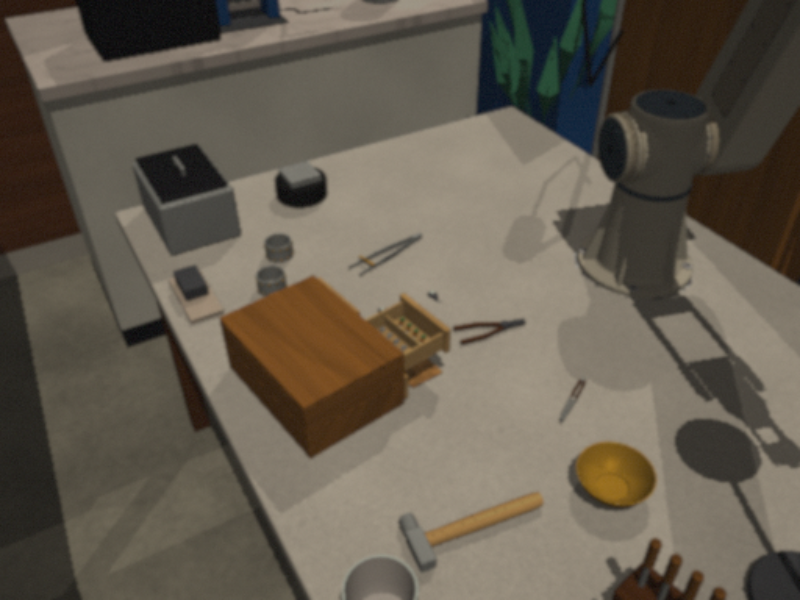

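View pics/t.png

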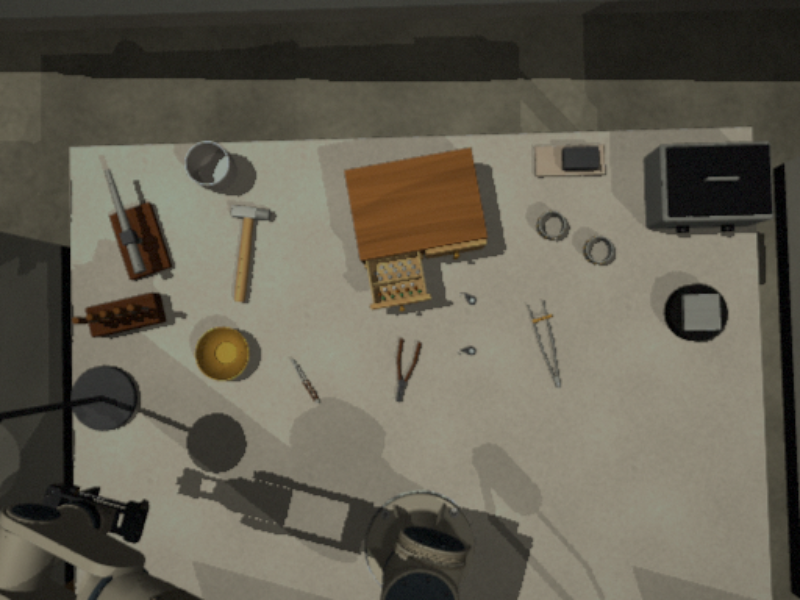

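The scene view shows the drawer open at about (420,325) over the pad, with the tweezers at (385,255). In the top view the drawer front is at about (400,304), the tweezers' tips at (538,300) and their heel at (557,385). Next I get the cabinet yaw and the drawer front.

```bash
python3 - <<'E'
from h import *
P=lambda x,y,z:ray("top",(x/800,y/600),z)
c=[P(*q,125) for q in((345,170),(472,148),(487,240),(360,258))]
print(np.round(c,0)[:,:2].tolist(), np.mean(c,0).round(0))
for a,b in((0,1),(3,2)): v=c[a]-c[b];print("yaw from y",np.degrees(np.arctan2(-v[0],v[1])))
for a,b in((0,3),(1,2)): v=c[a]-c[b];print("yaw from x",np.degrees(np.arctan2(v[1],v[0])))
print("front top edge",P(372,308,117),P(431,300,117),"knob",P(403,309,84))
h=P(557,385,6);t=P(538,300,6);print("tw heel,tipsmid",h,t,np.linalg.norm(t-h),np.degrees(np.arctan2(*(t-h)[1::-1])), h+(t-h)*100/190)
ci=camera_info("wrist");s=sense();print("wrist cam in tool", R.from_rotvec(s["eef_rot"]).as_matrix().T@(np.array(ci["T"])[:3,3]-s["tool_pos"]))
print("f",ci["intrinsics"][0][0])
E
```

```text
[[846.0, 138.0], [886.0, -138.0], [686.0, -165.0], [654.0, 110.0]] [768. -14. 125.]
yaw from y 8.297731816400072
yaw from y 6.550247975305355
yaw from x 8.297318646369536
yaw from x 7.56735058065936
front top edge [546.14842376  87.32426144 117.        ] [560.08989333 -40.61199061 117.        ] knob [542.93538943  21.24459134  84.        ]
tw heel,tipsmid [ 360.56378924 -326.3686595     6.        ] [ 557.20464933 -288.83314711    6.        ] 200.19126491020256 10.806820959787931 [ 464.05897876 -306.61312666    6.        ]
wrist cam in tool [   0.79177197  -64.77155212 -170.48846926]
f 300.9489536916594
```

Emit:
step_arm --targets '[{"ax":0,"ay":0,"az":-0.1,"dx":-0.03,"dy":0.03,"dz":0,"jaw":0},{"ax":0,"ay":0,"az":-0.2,"dx":-0.058,"dy":0.06,"dz":0,"jaw":0},{"ax":0,"ay":0,"az":-0.3,"dx":-0.087,"dy":0.09,"dz":0,"jaw":0},{"ax":0,"ay":0,"az":-0.4,"dx":-0.116,"dy":0.12,"dz":0.005,"jaw":0},{"ax":0,"ay":0,"az":-0.415,"dx":-0.145,"dy":0.15,"dz":0.01,"jaw":0},{"ax":0,"ay":0,"az":-0.415,"dx":-0.174,"dy":0.18,"dz":0.015,"jaw":0},{"ax":0,"ay":0,"az":-0.415,"dx":-0.203,"dy":0.21,"dz":0.02,"jaw":0},{"ax":0,"ay":0,"az":-0.415,"dx":-0.232,"dy":0.24,"dz":0.025,"jaw":0},{"ax":0,"ay":0,"az":-0.415,"dx":-0.261,"dy":0.27,"dz":0.03,"jaw":0},{"ax":0,"ay":0,"az":-0.415,"dx":-0.29,"dy":0.3,"dz":0.03,"jaw":0},{"ax":0,"ay":0,"az":-0.415,"dx":-0.319,"dy":0.33,"dz":0.03,"jaw":0},{"ax":0,"ay":0,"az":-0.415,"dx":-0.348,"dy":0.36,"dz":0.03,"jaw":0},{"ax":0,"ay":0,"az":-0.415,"dx":-0.377,"dy":0.39,"dz":0.03,"jaw":0},{"ax":0,"ay":0,"az":-0.415,"dx":-0.406,"dy":0.42,"dz":0.03,"jaw":0},{"ax":0,"ay":0,"az":-0.415,"dx":-0.435,"dy":0.45,"dz":0.03,"jaw":0},{"ax":0,"ay":0,"az":-0.415,"dx":-0.464,"dy":0.482,"dz":0.03,"jaw":0},{"ax":0,"ay":0,"az":-0.415,"dx":-0.464,"dy":0.482,"dz":0.03,"jaw":0},{"ax":0,"ay":0,"az":-0.415,"dx":-0.464,"dy":0.482,"dz":0.03,"jaw":0}]'

```text
time_s: 3.0
tool_pos: [508.8, 17.1, 184.6]
eef_rot: [2.077, 2.357, 0.0]
force: [-0.7, 0.5, 0.2]
gripper_width: 0.006
```

```bash
python3 - <<'E'
from h import *
s=sense();print(s["tool_pos"],R.from_rotvec(s["eef_rot"]).as_matrix().round(3),s["force"],s["time_s"])
ci=camera_info("wrist");a=snapshot("wrist");cv2.imwrite("pics/w1.png",cv2.resize(a,(800,600)))
for l,z in dict(drawer_front=103,cup=4,pad=4).items():
    for d in spot_point("wrist",l)[:2]: print(l,round(d["conf"],2),np.round(np.array(d["xy"])*[800,600]),ray("wrist",d["xy"],z,ci).round(0)[:2])
E
```

```text
[508.80755218  17.12214886 184.55966926] [[-0.126  0.992  0.   ]
 [ 0.992  0.126 -0.   ]
 [-0.     0.    -1.   ]] [-0.69105889  0.4544492   0.2329355 ] 3.0
```

View pics/w1.png

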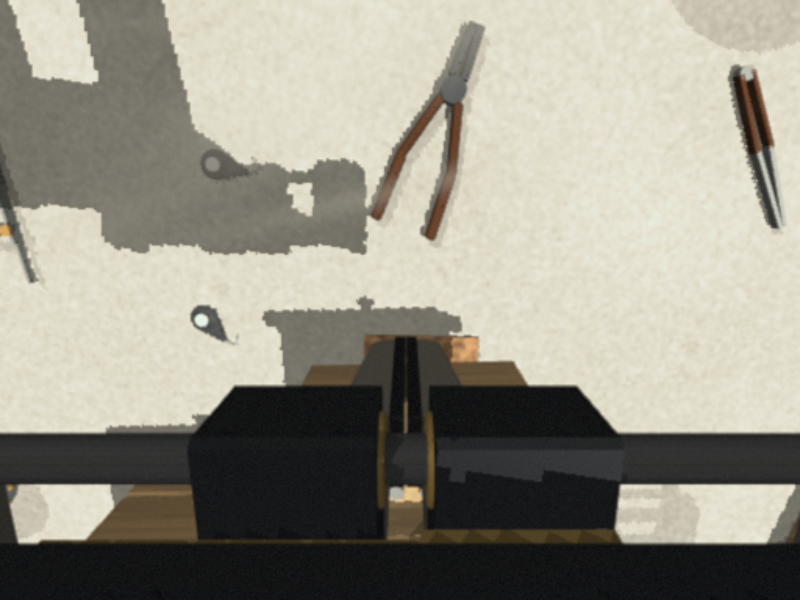

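The wrist view shows the drawer front's top edge at (305–525, 363), the pad edge at (365–478, 337) and the fingers at (405,345). They are centred on the front.

```bash
python3 - <<'E'
from h import *
P=lambda x,y,z:ray("wrist",(x/800,y/600),z).round(1)
print("front edge",P(308,366,117),P(522,363,117),"pad",P(365,337,4),P(478,337,4))
E
```

```text
front edge [543.  -27.3 117. ] [526.1  86.7 117. ] pad [560.4  -3.9   4. ] [548.8  83.8   4. ]
```

Emit:
step_arm --targets '[{"ax":0,"ay":0,"az":0,"dx":0,"dy":0,"dz":0.03,"jaw":0},{"ax":0,"ay":0,"az":0,"dx":0,"dy":0,"dz":0.06,"jaw":0},{"ax":0,"ay":0,"az":0,"dx":0,"dy":0,"dz":0.085,"jaw":0},{"ax":0,"ay":0,"az":0,"dx":0,"dy":0.01,"dz":0.085,"jaw":0},{"ax":0,"ay":0,"az":0,"dx":0,"dy":0.02,"dz":0.085,"jaw":0},{"ax":0,"ay":0,"az":0,"dx":0,"dy":0.025,"dz":0.085,"jaw":0},{"ax":0,"ay":0,"az":0,"dx":0,"dy":0.03,"dz":0.085,"jaw":0},{"ax":0,"ay":0,"az":0,"dx":0,"dy":0.035,"dz":0.085,"jaw":0},{"ax":0,"ay":0,"az":0,"dx":0,"dy":0.04,"dz":0.085,"jaw":0},{"ax":0,"ay":0,"az":0,"dx":0,"dy":0.048,"dz":0.085,"jaw":0},{"ax":0,"ay":0,"az":0,"dx":0,"dy":0.056,"dz":0.085,"jaw":0},{"ax":0,"ay":0,"az":0,"dx":0,"dy":0.064,"dz":0.085,"jaw":0},{"ax":0,"ay":0,"az":0,"dx":0,"dy":0.072,"dz":0.085,"jaw":0},{"ax":0,"ay":0,"az":0,"dx":0,"dy":0.08,"dz":0.085,"jaw":0},{"ax":0,"ay":0,"az":0,"dx":0,"dy":0.088,"dz":0.085,"jaw":0},{"ax":0,"ay":0,"az":0,"dx":0,"dy":0.096,"dz":0.085,"jaw":0},{"ax":0,"ay":0,"az":0,"dx":0,"dy":0.102,"dz":0.085,"jaw":0},{"ax":0,"ay":0,"az":0,"dx":0,"dy":0.107,"dz":0.085,"jaw":0}]'

```text
time_s: 4.7
tool_pos: [614.7, 33.1, 99.5]
eef_rot: [2.072, 2.361, 0.0]
force: [-0.1, -0.4, 0.5]
gripper_width: 0.006
```

Emit:
step_arm --targets '[{"ax":0,"ay":0,"az":0,"dx":0,"dy":0.003,"dz":0,"jaw":0},{"ax":0,"ay":0,"az":0,"dx":0,"dy":0.006,"dz":0,"jaw":0},{"ax":0,"ay":0,"az":0,"dx":0,"dy":0.008,"dz":0,"jaw":0},{"ax":0,"ay":0,"az":0,"dx":0,"dy":0.01,"dz":0,"jaw":0}]'

```text
time_s: 5.03
tool_pos: [623.8, 34.3, 99.5]
eef_rot: [-2.072, -2.361, 0.0]
force: [-1.0, 0.6, -0.2]
gripper_width: 0.007
```

Emit:
step_arm --targets '[{"ax":0,"ay":0,"az":0,"dx":0,"dy":0.002,"dz":0,"jaw":0},{"ax":0,"ay":0,"az":0,"dx":0,"dy":0.004,"dz":0,"jaw":0},{"ax":0,"ay":0,"az":0,"dx":0,"dy":0.006,"dz":0,"jaw":0},{"ax":0,"ay":0,"az":0,"dx":0,"dy":0.008,"dz":0,"jaw":0}]'

```text
time_s: 5.37
tool_pos: [631.4, 35.4, 99.6]
eef_rot: [-2.072, -2.361, 0.001]
force: [-2.5, 0.7, 1.6]
gripper_width: 0.005
```

Emit:
step_arm --targets '[{"ax":0,"ay":0,"az":0,"dx":0,"dy":0.002,"dz":0,"jaw":0},{"ax":0,"ay":0,"az":0,"dx":0,"dy":0.004,"dz":0,"jaw":0}]'

```text
time_s: 5.53
tool_pos: [636.4, 35.9, 99.7]
eef_rot: [2.072, 2.361, 0.001]
force: [0.2, 0.1, 0.2]
gripper_width: 0.007
```

Emit:
step_arm --targets '[{"ax":0,"ay":0,"az":0,"dx":0,"dy":0.002,"dz":0,"jaw":0},{"ax":0,"ay":0,"az":0,"dx":0,"dy":0.004,"dz":0,"jaw":0}]'

```text
time_s: 5.7
tool_pos: [640.0, 36.3, 99.7]
eef_rot: [2.072, 2.361, -0.0]
force: [-9.1, -0.3, 5.8]
gripper_width: 0.004
```

Emit:
step_arm --targets '[{"ax":0,"ay":0,"az":0,"dx":0,"dy":0.001,"dz":0,"jaw":0},{"ax":0,"ay":0,"az":0,"dx":0,"dy":0.001,"dz":0,"jaw":0},{"ax":0,"ay":0,"az":0,"dx":0,"dy":0.001,"dz":0,"jaw":0}]'

```text
time_s: 5.95
tool_pos: [639.9, 36.3, 99.6]
eef_rot: [-2.071, -2.361, 0.002]
force: [-5.1, -1.0, 4.0]
gripper_width: 0.005
```

Emit:
step_arm --targets '[{"ax":0,"ay":0,"az":0,"dx":0,"dy":0.001,"dz":0,"jaw":0},{"ax":0,"ay":0,"az":0,"dx":0,"dy":0.002,"dz":0,"jaw":0},{"ax":0,"ay":0,"az":0,"dx":0,"dy":0.002,"dz":0,"jaw":0}]'

```text
time_s: 6.2
tool_pos: [640.0, 36.3, 99.5]
eef_rot: [-2.07, -2.359, 0.007]
force: [-12.2, -1.8, 10.4]
gripper_width: 0.007
```

The drawer is on a hard stop and the force rises with no further travel. I back off, rise and look.

Emit:
step_arm --targets '[{"ax":0,"ay":0,"az":0,"dx":0,"dy":-0.02,"dz":0,"jaw":0},{"ax":0,"ay":0,"az":0,"dx":0,"dy":-0.045,"dz":-0.02,"jaw":0},{"ax":0,"ay":0,"az":0,"dx":0,"dy":-0.07,"dz":-0.04,"jaw":0},{"ax":0,"ay":0,"az":0,"dx":0,"dy":-0.095,"dz":-0.07,"jaw":0},{"ax":0,"ay":0,"az":0,"dx":0,"dy":-0.12,"dz":-0.1,"jaw":0},{"ax":0,"ay":0,"az":0,"dx":0,"dy":-0.12,"dz":-0.1,"jaw":0.05}]'

```text
time_s: 6.7
tool_pos: [523.2, 20.9, 204.7]
eef_rot: [2.069, 2.358, 0.007]
force: [2.6, -0.2, -0.1]
gripper_width: 0.058
```

```bash
python3 - <<'E'
from h import *
a=snapshot("scene");b=snapshot("top");ci=camera_info("wrist");c=snapshot("wrist")
cv2.imwrite("pics/m2.png",np.hstack([cv2.resize(b[120:264,200:400],(400,288),interpolation=2),cv2.resize(a[140:284,150:350],(400,288),interpolation=2)]))
cv2.imwrite("pics/w2.png",c)
for l,z in dict(drawer_front=103,cup=4,pad=0).items():
  for cam in("top","scene","wrist"):
    for d in spot_point(cam,l)[:2]: print(l,cam,round(d["conf"],2),np.round(np.array(d["xy"])*[512,384],1),ray(cam,d["xy"],z,ci if cam=="wrist" else None).round(1)[:2])
E
```

```text
drawer_front top 0.71 [251.6 164.8] [655.5  39.5]
drawer_front top 0.64 [343.  189.5] [ 563.  -269.4]
drawer_front scene 0.7 [247.8 214.3] [643.7  42.6]
drawer_front wrist 0.79 [264.7 312.2] [649.7  43.5]
cup top 0.28 [256.8 244.7] [375.7  31.6]
cup wrist 0.52 [253.  228.6] [599.1  23. ]
pad top 0.66 [252.4 182. ] [602.4  42. ]
pad wrist 0.79 [264.7 223.8] [592.   37.4]
```

View pics/m2.png

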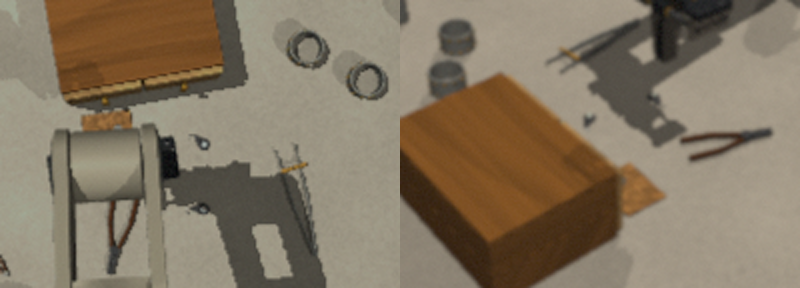

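The composite shows the drawer flush in both views, with the front line at top-crop (140,88). The pad is at (105,120) and the tweezers at (295,200). I move over the tweezers.

Emit:
step_arm --targets '[{"ax":0,"ay":0,"az":-0.03,"dx":-0.03,"dy":-0.002,"dz":0,"jaw":0.06},{"ax":0,"ay":0,"az":-0.06,"dx":-0.065,"dy":-0.005,"dz":0,"jaw":0.06},{"ax":0,"ay":0,"az":-0.06,"dx":-0.1,"dy":-0.008,"dz":0,"jaw":0.06},{"ax":0,"ay":0,"az":-0.06,"dx":-0.135,"dy":-0.01,"dz":0,"jaw":0.06},{"ax":0,"ay":0,"az":-0.06,"dx":-0.17,"dy":-0.013,"dz":0,"jaw":0.06},{"ax":0,"ay":0,"az":-0.06,"dx":-0.205,"dy":-0.016,"dz":0,"jaw":0.06},{"ax":0,"ay":0,"az":-0.06,"dx":-0.24,"dy":-0.019,"dz":0,"jaw":0.06},{"ax":0,"ay":0,"az":-0.06,"dx":-0.275,"dy":-0.022,"dz":0,"jaw":0.06},{"ax":0,"ay":0,"az":-0.06,"dx":-0.31,"dy":-0.024,"dz":0,"jaw":0.06},{"ax":0,"ay":0,"az":-0.06,"dx":-0.31,"dy":-0.024,"dz":0,"jaw":0.06},{"ax":0,"ay":0,"az":-0.06,"dx":-0.31,"dy":-0.024,"dz":0,"jaw":0.06}]'

```text
time_s: 8.22
tool_pos: [539.9, -290.8, 199.0]
eef_rot: [-2.004, -2.419, 0.0]
force: [0.3, 0.1, 0.3]
gripper_width: 0.654
```

```bash
python3 - <<'E'
from h import *
s=sense();print(s["tool_pos"],R.from_rotvec(s["eef_rot"]).as_matrix()[:2,1])
ci=camera_info("wrist");c=snapshot("wrist");b=snapshot("top");a=snapshot("scene")
cv2.imwrite("pics/w3.png",cv2.resize(c,(800,600)))
x0,y0=[int(v) for v in proj("top",(597,40,4))];
cv2.imwrite("pics/cup.png",np.hstack([cv2.resize(b[y0-25:y0+25,x0-25:x0+25],(400,400),interpolation=2)]));print(x0,y0)
for l,z in dict(tweezers=0,gauge_line=13.5,pointer=13.5,tip_left=6,tip_right=6,tips_middle=6).items():
    for d in spot_point("wrist",l)[:2]: print(l,round(d["conf"],2),np.round(np.array(d["xy"])*[800,600]),ray("wrist",d["xy"],z,ci).round(1)[:2])
for l,z in dict(cup=4,pad=0).items():
  for cam in("top","scene"):
    for d in spot_point(cam,l)[:2]: print(l,cam,round(d["conf"],2),np.round(np.array(d["xy"])*[512,384],1),ray(cam,d["xy"],z).round(1)[:2])
E
```

```text
[ 539.9002436  -290.7594263   199.02852029] [0.9824908  0.18631078]
252 183
tweezers 0.94 [412. 176.] [ 467.4 -298.9]
gauge_line 0.68 [413. 250.] [ 521.5 -287.8]
pointer 0.56 [390. 247.] [ 522.5 -305.3]
tip_left 0.73 [429. 295.] [ 554.9 -268. ]
tip_right 0.96 [390. 296.] [ 561.3 -298.9]
tips_middle 0.56 [415. 291.] [ 554.  -279.9]
cup scene 0.31 [178.1 164. ] [ 676.2 -408.7]
pad top 0.95 [254.2 183.6] [596.5  35.6]
pad scene 0.53 [265.3 234. ] [587.4  42.7]
```

View pics/w3.png

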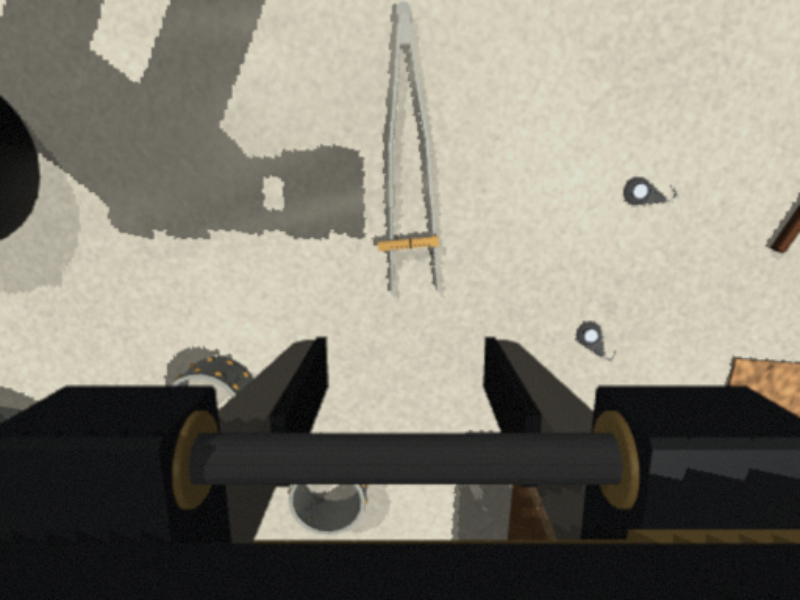

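View pics/cup.png

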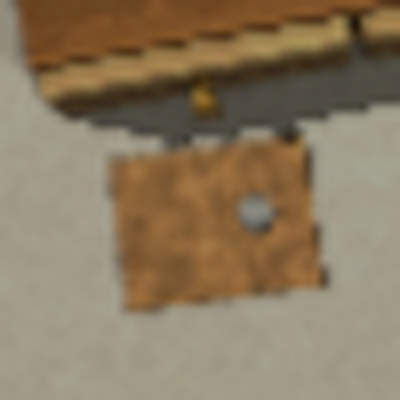

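The wrist view shows the tweezers' heel at (402,5), the tips at (392,293) and (437,290), and the gauge line at (410,243). In the top crop the cup is on the pad at (255,212).

```bash
python3 - <<'E'
from h import *
P=lambda x,y,z:ray("wrist",((x+.5)/800,(y+.5)/600),z)[:2]
h=P(402,4,6);tr=P(393,295,6);tl=P(438,291,6);g=P(410,243,13.5)
t=(tl+tr)/2;u=(t-h)/np.linalg.norm(t-h);n=np.array([-u[1],u[0]])
print("heel",h,"tips",tr,tl,"gap",np.linalg.norm(tl-tr),"len",np.linalg.norm(t-h),"yaw",np.arctan2(u[1],u[0]))
print("yaw by tips",np.arctan2(*(tl-tr)[::1]*[-1,1]))
print("origin from tips",t-90*u,"from heel",h+102*u,"from gauge",g-50*u,"gauge lateral",(g-t)@n)
print("cup",ray("top",(258.9/512,184.5/384),8))
s=sense();print("tool y yaw",np.arctan2(*R.from_rotvec(s["eef_rot"]).as_matrix()[1::-1,1]))
for o in [(467,-299,0)]: print(totool(np.array(o)-s["tool_pos"]).round(1))
E
```

```text
heel [ 356.83296019 -326.16733058] tips [ 561.1744091  -294.18357087] [ 551.18927365 -259.74236128] gap 35.859445729577025 len 205.33155118968347 yaw 0.24198856631523422
yaw by tips 0.2821820184677025
origin from tips [ 468.80413832 -298.53000134] from heel [ 455.86102365 -301.72469061] from gauge [ 468.6655585  -301.10753648] gauge lateral -2.4692260447788783
cup [592.32276409  18.47919596   8.        ]
tool y yaw 0.19050209450805844
[  4.2 -73.7 199.6]
```

Emit:
step_arm --targets '[{"ax":0,"ay":0,"az":-0.05,"dx":0.0055,"dy":-0.035,"dz":0.02,"jaw":0.055},{"ax":0,"ay":0,"az":-0.05,"dx":0.0055,"dy":-0.0715,"dz":0.05,"jaw":0.055},{"ax":0,"ay":0,"az":-0.05,"dx":0.0055,"dy":-0.0715,"dz":0.08,"jaw":0.055},{"ax":0,"ay":0,"az":-0.05,"dx":0.0055,"dy":-0.0715,"dz":0.11,"jaw":0.055},{"ax":0,"ay":0,"az":-0.05,"dx":0.0055,"dy":-0.0715,"dz":0.13,"jaw":0.055},{"ax":0,"ay":0,"az":-0.05,"dx":0.0055,"dy":-0.0715,"dz":0.13,"jaw":0.055}]'

```text
time_s: 9.37
tool_pos: [466.2, -296.0, 65.9]
eef_rot: [-1.936, -2.466, 0.001]
force: [-0.6, 0.1, -0.1]
gripper_width: 0.6
```

```bash
python3 - <<'E'
from h import *
s=sense();print(s["tool_pos"],np.arctan2(*R.from_rotvec(s["eef_rot"]).as_matrix()[1::-1,1]))
ci=camera_info("wrist");c=snapshot("wrist")
cv2.imwrite("pics/w4.png",cv2.resize(c,(800,600)))
for l,z in dict(tweezers=0,gauge_line=13.5,pointer=13.5,tip_left=6,tip_right=6).items():
    for d in spot_point("wrist",l)[:1]: print(l,round(d["conf"],2),np.round(np.array(d["xy"])*[800,600]),ray("wrist",d["xy"],z,ci).round(1)[:2])
E
```

```text
[ 466.22149995 -295.99033827   65.90897362] 0.23974541967568652
gauge_line 0.78 [394. 429.] [ 523.8 -287.5]
pointer 0.63 [370. 421.] [ 522.7 -300.6]
```

View pics/w4.png

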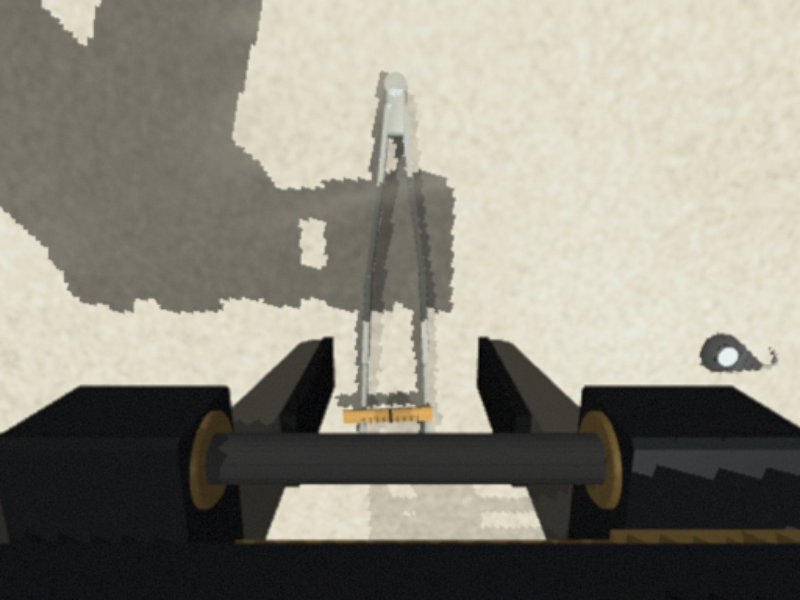

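The wrist view shows the heel at (396,80) and the blades at row 360 at columns 363 and 425. The fingers' midpoint is at column 406, so the lateral offset needs refining.

```bash
python3 - <<'E'
from h import *
s=sense();ci=camera_info("wrist")
for n,(x,y,z) in dict(heel=(396.5,78,6),grip=(394.5,360,10),grip2=(393.5,325,10),gauge=(391,415,13.5)).items():
    p=ray("wrist",(x/800,y/600),z,ci);print(n,p.round(1),"rel tool",totool(p-s["tool_pos"]).round(1))
E
```

```text
heel [ 361.  -328.8    6. ] rel tool [  -3.7 -113.4   65. ]
grip [ 494.4 -297.6   10. ] rel tool [-5.2 23.6 61.3]
grip2 [ 476.  -302.5   10. ] rel tool [-5.6  4.6 61.2]
gauge [ 523.7 -292.4   13.5] rel tool [-7.1 53.3 57.8]
```

Emit:
step_arm --targets '[{"ax":0,"ay":0,"az":0,"dx":-0.005,"dy":0.002,"dz":0.015,"jaw":0.055},{"ax":0,"ay":0,"az":0,"dx":-0.005,"dy":0.002,"dz":0.035,"jaw":0.055},{"ax":0,"ay":0,"az":0,"dx":-0.005,"dy":0.002,"dz":0.055,"jaw":0.055},{"ax":0,"ay":0,"az":0,"dx":-0.005,"dy":0.002,"dz":0.06,"jaw":0.055},{"ax":0,"ay":0,"az":0,"dx":-0.005,"dy":0.002,"dz":0.06,"jaw":0.055},{"ax":0,"ay":0,"az":0,"dx":-0.005,"dy":0.002,"dz":0.06,"jaw":0.055}]'

```text
time_s: 10.17
tool_pos: [472.5, -302.1, 10.5]
eef_rot: [1.939, 2.471, 0.0]
force: [0.6, -0.1, 0.7]
gripper_width: 0.595
```

Emit:
step_arm --squeeze 25 --targets '[{"ax":0,"ay":0,"az":0,"dx":0,"dy":0,"dz":0.004,"jaw":0.045},{"ax":0,"ay":0,"az":0,"dx":0,"dy":0,"dz":0.008,"jaw":0.04},{"ax":0,"ay":0,"az":0,"dx":0,"dy":0,"dz":0.008,"jaw":0.036},{"ax":0,"ay":0,"az":0,"dx":0,"dy":0,"dz":0.008,"jaw":0.033},{"ax":0,"ay":0,"az":0,"dx":0,"dy":0,"dz":0.008,"jaw":0.03},{"ax":0,"ay":0,"az":0,"dx":0,"dy":0,"dz":0.008,"jaw":0.027},{"ax":0,"ay":0,"az":0,"dx":0,"dy":0,"dz":0.008,"jaw":0.024},{"ax":0,"ay":0,"az":0,"dx":0,"dy":0,"dz":0.008,"jaw":0.022},{"ax":0,"ay":0,"az":0,"dx":0,"dy":0,"dz":0.008,"jaw":0.022},{"ax":0,"ay":0,"az":0,"dx":0,"dy":0,"dz":0.008,"jaw":0.022},{"ax":0,"ay":0,"az":0,"dx":0,"dy":0,"dz":0.008,"jaw":0.022}]'

```text
time_s: 11.08
tool_pos: [472.2, -301.9, 1.7]
eef_rot: [1.939, 2.471, 0.0]
force: [0.9, 0.8, 2.1]
gripper_width: 0.238
```

Emit:
step_arm --targets '[{"ax":0,"ay":0,"az":0,"dx":0,"dy":0,"dz":-0.005,"jaw":0.022},{"ax":0,"ay":0,"az":0,"dx":0,"dy":0,"dz":-0.02,"jaw":0.022},{"ax":0,"ay":0,"az":0,"dx":0,"dy":0,"dz":-0.04,"jaw":0.022},{"ax":0,"ay":0,"az":0,"dx":0,"dy":0,"dz":-0.06,"jaw":0.022},{"ax":0,"ay":0,"az":0,"dx":0,"dy":0,"dz":-0.08,"jaw":0.022},{"ax":0,"ay":0,"az":0,"dx":0,"dy":0,"dz":-0.08,"jaw":0.022},{"ax":0,"ay":0,"az":0,"dx":0,"dy":0,"dz":-0.08,"jaw":0.022}]'

```text
time_s: 11.67
tool_pos: [472.6, -302.2, 82.5]
eef_rot: [1.938, 2.47, 0.0]
force: [0.1, 0.1, -1.6]
gripper_width: 0.241
```

```bash
python3 - <<'E'
from h import *
s=sense();print(s["tool_pos"],s["gripper_width"]*91.9,s["force"],np.arctan2(*R.from_rotvec(s["eef_rot"]).as_matrix()[1::-1,1]))
ci=camera_info("wrist");c=snapshot("wrist");a=snapshot("scene");b=snapshot("top")
x,y=proj("scene",np.array(s["tool_pos"])+[40,10,0]).astype(int);x2,y2=proj("top",np.array(s["tool_pos"])+[40,10,0]).astype(int)
sc=cv2.resize(a[y-38:y+38,x-50:x+50],(400,300),interpolation=2);tp=cv2.resize(b[y2-38:y2+38,x2-50:x2+50],(400,300),interpolation=2)
w=cv2.resize(c[140:365,106:406],(800,600),interpolation=2)[:, :]
cv2.imwrite("pics/g1.png",np.vstack([np.hstack([sc,tp]),w[0:0]])[:300]);cv2.imwrite("pics/w5.png",cv2.resize(c,(800,600)))
zt=s["tool_pos"][2]
for l,z in dict(tweezers=0,gauge_line=13.5,pointer=13.5,tip_left=6,tip_right=6,tips_middle=6).items():
  for cam in("wrist","top","scene"):
    for d in spot_point(cam,l)[:1]: print(l,cam,round(d["conf"],2),np.round(np.array(d["xy"])*[800,600]),ray(cam,d["xy"],z+zt-2,ci if cam=="wrist" else None).round(1)[:2])
E
```

```text
[ 472.55181528 -302.16506668   82.52723039] 22.158101524541635 [ 0.12569264  0.05898682 -1.58730674] 0.24023594999979728
tweezers wrist 0.69 [409. 345.] [ 467.1 -301.6]
tweezers scene 0.79 [386. 231.] [ 472.4 -276.2]
gauge_line wrist 0.63 [378. 492.] [ 523.8 -300. ]
gauge_line top 0.48 [548. 318.] [ 514.4 -296.5]
gauge_line scene 0.69 [359. 229.] [ 528.6 -293. ]
pointer wrist 0.73 [382. 492.] [ 523.3 -298.7]
pointer top 0.58 [393. 259.] [653.8  40.9]
pointer scene 0.53 [361. 229.] [ 525.3 -290.6]
tip_left top 0.56 [474. 299.] [ 559.9 -135.8]
tip_left scene 0.7 [350. 237.] [ 555.  -285.8]
tip_right top 0.46 [242. 258.] [664.7 374.5]
tip_right scene 0.54 [346. 237.] [ 560.5 -291. ]
tips_middle wrist 0.25 [714. 330.] [ 432.8 -194.2]
tips_middle top 0.54 [544. 294.] [ 567.  -289.6]
tips_middle scene 0.59 [351. 241.] [ 558.6 -272.4]
```

View pics/w5.png

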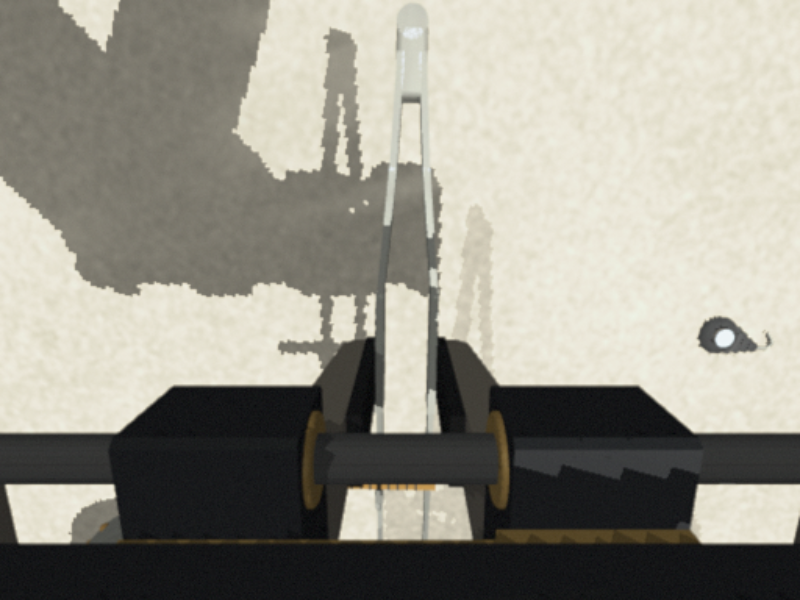

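The wrist view shows the tweezers held: blades between the fingers at columns 380–432, scale bar at row ~488, heel at (412,10). Next I carry them high to a spot beside the pad to measure the cup close up.

Emit:
step_arm --targets '[{"ax":0,"ay":0,"az":0,"dx":0,"dy":0,"dz":-0.02,"jaw":0.022},{"ax":0,"ay":0,"az":0,"dx":0.004,"dy":0.004,"dz":-0.045,"jaw":0.022},{"ax":0,"ay":0,"az":0,"dx":0.015,"dy":0.015,"dz":-0.07,"jaw":0.022},{"ax":0,"ay":0,"az":0,"dx":0.032,"dy":0.035,"dz":-0.09,"jaw":0.022},{"ax":0,"ay":0,"az":0,"dx":0.051,"dy":0.055,"dz":-0.1,"jaw":0.022},{"ax":0,"ay":0,"az":0,"dx":0.07,"dy":0.076,"dz":-0.1,"jaw":0.022},{"ax":0,"ay":0,"az":0,"dx":0.089,"dy":0.097,"dz":-0.1,"jaw":0.022},{"ax":0,"ay":0,"az":0,"dx":0.108,"dy":0.117,"dz":-0.1,"jaw":0.022},{"ax":0,"ay":0,"az":0,"dx":0.127,"dy":0.138,"dz":-0.1,"jaw":0.022},{"ax":0,"ay":0,"az":0,"dx":0.146,"dy":0.159,"dz":-0.1,"jaw":0.022},{"ax":0,"ay":0,"az":0,"dx":0.165,"dy":0.179,"dz":-0.1,"jaw":0.022},{"ax":0,"ay":0,"az":0,"dx":0.184,"dy":0.2,"dz":-0.1,"jaw":0.022},{"ax":0,"ay":0,"az":0,"dx":0.203,"dy":0.221,"dz":-0.1,"jaw":0.022},{"ax":0,"ay":0,"az":0,"dx":0.218,"dy":0.237,"dz":-0.1,"jaw":0.022},{"ax":0,"ay":0,"az":0,"dx":0.223,"dy":0.243,"dz":-0.1,"jaw":0.022},{"ax":0,"ay":0,"az":0,"dx":0.223,"dy":0.243,"dz":-0.1,"jaw":0.022},{"ax":0,"ay":0,"az":0,"dx":0.223,"dy":0.243,"dz":-0.1,"jaw":0.022}]'

```text
time_s: 14.13
tool_pos: [654.5, -27.7, 181.3]
eef_rot: [-1.938, -2.472, 0.001]
force: [-1.6, 1.0, -0.5]
gripper_width: 0.239
```

```bash
python3 - <<'E'
from h import *
s=sense();print(s["tool_pos"],s["gripper_width"]*91.9)
ci=camera_info("wrist");c=snapshot("wrist")
for l,z in dict(cup=4,pad=0,drawer_front=103).items():
  for d in spot_point("wrist",l)[:2]: print(l,round(d["conf"],2),np.round(np.array(d["xy"])*[512,384],1),ray("wrist",d["xy"],z,ci).round(1)[:2])
a=cv2.resize(c[305:347,200:312],(800,300),interpolation=2)
x,y=proj("wrist",(592,18.5,8),ci).astype(int);y=min(y,345);print(x,y)
w=cv2.imread("pics/w5.png")
cv2.imwrite("pics/c1.png",np.vstack([a,np.hstack([cv2.resize(c[y-38:y+37,x-50:x+50],(400,300),interpolation=2),cv2.resize(c,(400,300))])]))
E
```

```text
[654.49482592 -27.69723049 181.26669993] 21.985933057629527
cup 0.54 [315.7 134.4] [592.3  23.3]
pad 0.63 [330.3 136.6] [590.7  41. ]
drawer_front 0.86 [339.5 211. ] [649.8  42.8]
drawer_front 0.48 [186.3  75.8] [ 573.2 -105.9]
312 133
```

View pics/c1.png

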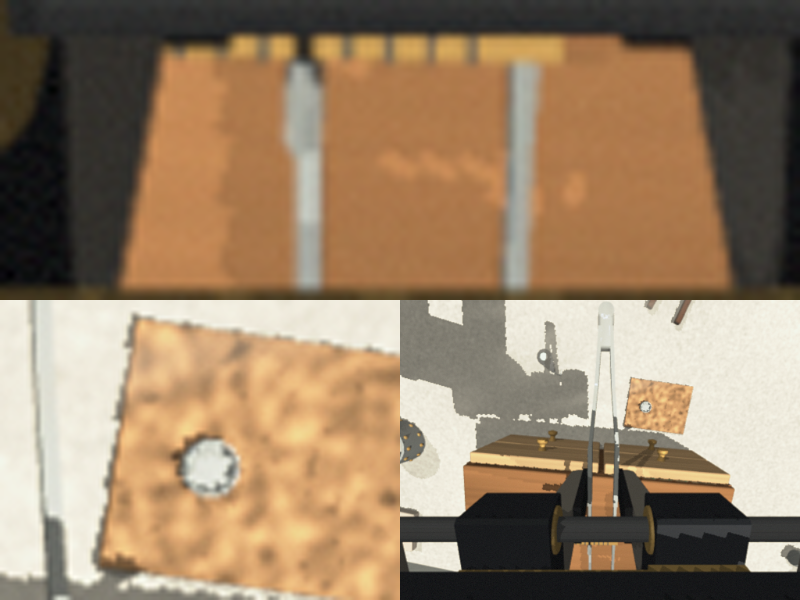

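The crop shows the pointer on the right blade at (305,60), standing right on the long black gauge line (305,45). The cup is at crop (208,467). Next I work out the tips offset and the cup position.

```bash
python3 - <<'E'
from h import *
s=sense();ci=camera_info("wrist");tz=s["tool_pos"][2]
P=lambda x,y,z:ray("wrist",((x+.5)/512,(y+.5)/384),z,ci)
print("cup",P(314,136.8,9.5), "pad corners",P(262+133/4,95+18/4,4),P(262+102/4,95+267/4,4))
u=tz-1.7
for n,(x,y,z) in dict(line=(200+305/7.143-.5,305+48/7.143-.5,13.5),pt=(200+305/7.143,305+75/7.143,12),rblade=(200+308/7.143-.5,346,9),lblade=(200+517/7.143-.5,346,9),heel=(256+(604-600)*1.28,(304-300)*1.28,8)).items():
    p=P(x,y,u+z);print(n,totool(p-s["tool_pos"]).round(1))
print(s["tool_pos"],R.from_rotvec(s["eef_rot"]).as_matrix().round(3))
E
```

```text
cup [595.83051452  21.17627361   9.5       ] pad corners [561.65468076  -9.34475901   4.        ] [6.30682603e+02 2.68515823e-01 4.00000000e+00]
line [ -9.6  47.6 -11.8]
pt [ -9.4  51.6 -10.3]
rblade [-9.9 76.  -7.3]
lblade [ 8.7 76.  -7.3]
heel [   1.4 -118.6   -6.3]
[654.39863667 -28.57450468 181.66038272] [[-0.237  0.972 -0.   ]
 [ 0.972  0.237 -0.   ]
 [-0.    -0.    -1.   ]]
```

Emit:
step_arm --targets '[{"ax":0,"ay":0,"az":0,"dx":0.006,"dy":-0.012,"dz":0,"jaw":0.022},{"ax":0,"ay":0,"az":0,"dx":0.017,"dy":-0.036,"dz":0,"jaw":0.022},{"ax":0,"ay":0,"az":0,"dx":0.029,"dy":-0.061,"dz":0,"jaw":0.022},{"ax":0,"ay":0,"az":0,"dx":0.041,"dy":-0.086,"dz":0,"jaw":0.022},{"ax":0,"ay":0,"az":0,"dx":0.052,"dy":-0.11,"dz":0.005,"jaw":0.022},{"ax":0,"ay":0,"az":0,"dx":0.06,"dy":-0.127,"dz":0.02,"jaw":0.022},{"ax":0,"ay":0,"az":0,"dx":0.0625,"dy":-0.1335,"dz":0.04,"jaw":0.022},{"ax":0,"ay":0,"az":0,"dx":0.0625,"dy":-0.1335,"dz":0.06,"jaw":0.022},{"ax":0,"ay":0,"az":0,"dx":0.0625,"dy":-0.1335,"dz":0.08,"jaw":0.022},{"ax":0,"ay":0,"az":0,"dx":0.0625,"dy":-0.1335,"dz":0.1,"jaw":0.022},{"ax":0,"ay":0,"az":0,"dx":0.0625,"dy":-0.1335,"dz":0.118,"jaw":0.022},{"ax":0,"ay":0,"az":0,"dx":0.0625,"dy":-0.1335,"dz":0.13,"jaw":0.022},{"ax":0,"ay":0,"az":0,"dx":0.0625,"dy":-0.1335,"dz":0.135,"jaw":0.022},{"ax":0,"ay":0,"az":0,"dx":0.0625,"dy":-0.1335,"dz":0.135,"jaw":0.022},{"ax":0,"ay":0,"az":0,"dx":0.0625,"dy":-0.1335,"dz":0.135,"jaw":0.022}]'

```text
time_s: 15.58
tool_pos: [510.6, 1.1, 47.0]
eef_rot: [1.94, 2.471, 0.0]
force: [0.6, 0.1, -1.1]
gripper_width: 0.243
```

```bash
python3 - <<'E'
from h import *
s=sense();tp=s["tool_pos"];print(tp,s["gripper_width"]*91.9,s["force"])
M=R.from_rotvec(s["eef_rot"]).as_matrix();tm=np.array(tp)+M@[-.7,87.5,-4.3];print("tips pred",tm)
ci=camera_info("wrist");c=snapshot("wrist");a=snapshot("scene");b=snapshot("top")
for l,z in dict(gauge_line=tp[2]+11.8,pointer=tp[2]+11.8,tip_left=tm[2],tip_right=tm[2],tips_middle=tm[2],cup=4,drawer_front=103).items():
  for cam in("wrist","top","scene"):
    for d in spot_point(cam,l)[:1]: print(l,cam,round(d["conf"],2),np.round(np.array(d["xy"])*[512,384],1),ray(cam,d["xy"],z,ci if cam=="wrist" else None).round(1)[:2])
x,y=proj("scene",tm).astype(int);x2,y2=proj("top",tm).astype(int);print(x,y,x2,y2)
f=lambda i,x,y:cv2.resize(i[y-25:y+25,x-33:x+34],(400,300),interpolation=2)
cv2.imwrite("pics/f1.png",np.vstack([np.hstack([f(a,x,y),f(b,x2,y2)]),np.hstack([cv2.resize(c[290:347,218:294],(400,300),interpolation=2),cv2.resize(c,(400,300))])]))
E
```

```text
[510.57614128   1.13754081  46.99691595] 22.35090818727439 [ 0.56822213  0.14581617 -1.12092245]
tips pred [595.73983702  21.23082164  51.31374263]
gauge_line wrist 0.86 [241.7 314.3] [561.   3.]
gauge_line scene 0.51 [266.5 207.2] [558.   -0.9]
pointer wrist 0.96 [239.4 313.4] [560.7   1.5]
pointer scene 0.54 [267.7 209.1] [559.1   8.1]
tip_left scene 0.43 [261.1 218.1] [591.4  25.3]
tip_right top 0.49 [265.2 135.9] [761.2  -9.2]
tip_right scene 0.5 [257.  215.9] [596.9  11. ]
tips_middle top 0.15 [302.5 193. ] [ 556.3 -134.9]
cup wrist 0.57 [258.4 314.2] [596.8  21.9]
drawer_front top 0.66 [252.3 167.6] [645.9  37.3]
drawer_front scene 0.59 [322.7 205.9] [444.3 117.4]
259 217 257 182
```

View pics/f1.png

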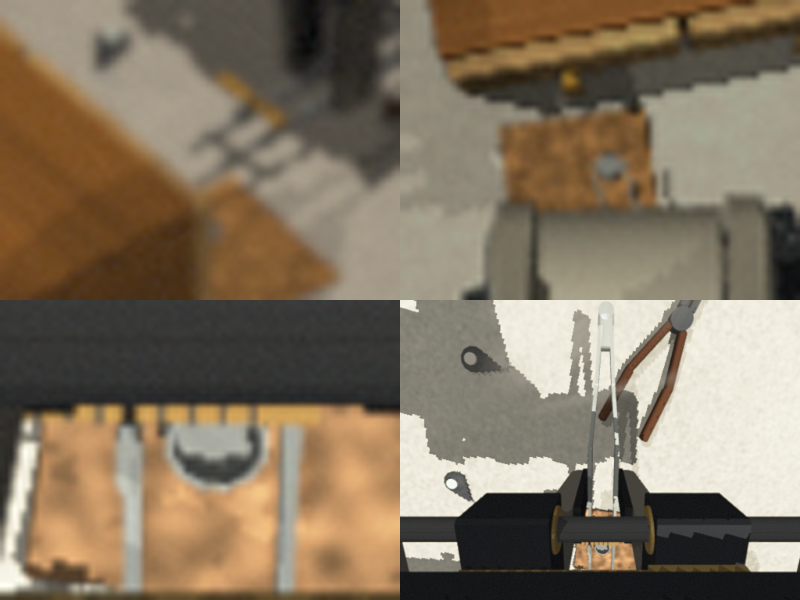

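Four views: the pointer is still on the long line (bottom left, 130,420) and the cup sits between the blades at (216,440). The scene view puts the tips mid about (594,18), against the cup at about (596,21). I descend to the holding height.

Emit:
step_arm --targets '[{"ax":0,"ay":0,"az":0,"dx":0,"dy":0,"dz":0.004,"jaw":0.022},{"ax":0,"ay":0,"az":0,"dx":0,"dy":0,"dz":0.009,"jaw":0.022},{"ax":0,"ay":0,"az":0,"dx":0,"dy":0,"dz":0.014,"jaw":0.022},{"ax":0,"ay":0,"az":0,"dx":0,"dy":0,"dz":0.019,"jaw":0.022},{"ax":0,"ay":0,"az":0,"dx":0,"dy":0,"dz":0.022,"jaw":0.022},{"ax":0,"ay":0,"az":0,"dx":0,"dy":0,"dz":0.024,"jaw":0.022},{"ax":0,"ay":0,"az":0,"dx":0,"dy":0,"dz":0.024,"jaw":0.022},{"ax":0,"ay":0,"az":0,"dx":0,"dy":0,"dz":0.024,"jaw":0.022}]'

```text
time_s: 17.45
tool_pos: [510.4, 1.5, 22.4]
eef_rot: [-1.939, -2.471, 0.0]
force: [-0.4, 0.2, -0.2]
gripper_width: 0.242
```

```bash
python3 - <<'E'
from h import *
s=sense();tp=s["tool_pos"];print(tp,s["gripper_width"]*91.9,s["force"])
M=R.from_rotvec(s["eef_rot"]).as_matrix();tm=np.array(tp)+M@[-.7,87.5,-4.3];print("tips pred",tm)
ci=camera_info("wrist");c=snapshot("wrist");a=snapshot("scene");b=snapshot("top")
for l,z in dict(gauge_line=tp[2]+11.8,pointer=tp[2]+11.8,tip_left=tm[2],tip_right=tm[2],tips_middle=tm[2],cup=4).items():
  for cam in("wrist","top","scene"):
    for d in spot_point(cam,l)[:1]: print(l,cam,round(d["conf"],2),np.round(np.array(d["xy"])*[512,384],1),ray(cam,d["xy"],z,ci if cam=="wrist" else None).round(1)[:2])
x,y=proj("scene",tm).astype(int);x2,y2=proj("top",tm).astype(int);print(x,y,x2,y2,"proj cup wrist",proj("wrist",(595.8,21.2,10),ci))
f=lambda i,x,y:cv2.resize(i[y-25:y+25,x-33:x+34],(400,300),interpolation=2)
cv2.imwrite("pics/f2.png",np.vstack([np.hstack([f(a,x,y),f(b,x2,y2)]),np.hstack([cv2.resize(c[290:347,218:294],(400,300),interpolation=2),cv2.resize(c,(400,300))])]))
E
```

```text
[510.38333806   1.52789865  22.43728837] 22.197451503568093 [-0.35036145  0.16561427 -0.19173814]
tips pred [595.53966737  21.66203516  26.70883671]
gauge_line wrist 0.84 [240.2 314. ] [560.8   2.5]
gauge_line scene 0.59 [266.  213.2] [558.7  -2.5]
pointer wrist 0.67 [244.3 312.7] [559.4   4.6]
pointer top 0.64 [149.3 226.2] [453.1 410.8]
pointer scene 0.63 [269.8 217.6] [558.8  20. ]
tip_left scene 0.67 [263.5 225.8] [588.6  34.1]
tip_right scene 0.38 [257.6 220.5] [592.2   5.6]
tips_middle scene 0.74 [260.  222.2] [589.7  15.5]
cup wrist 0.84 [261.6 335.4] [596.   24.6]
cup scene 0.73 [176.3 186.5] [ 729.9 -293.8]
259 224 257 183 proj cup wrist [257.00196838 340.10414107]
```

View pics/f2.png

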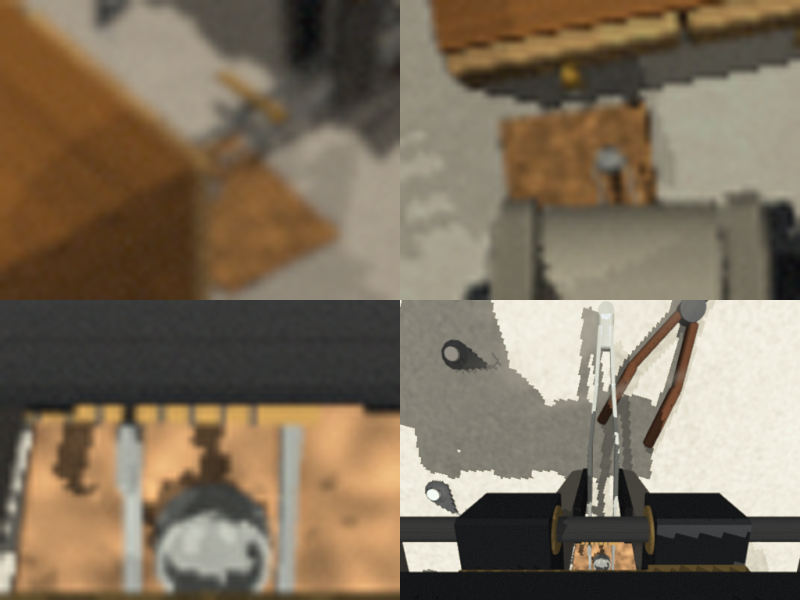

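The final-height views show the pointer on the long line (bottom left, 128,415) and the cup between the blades, centred near (212,540). One relative check: cup against gauge line plus 40 mm.

```bash
python3 - <<'E'
from h import *
s=sense();ci=camera_info("wrist");u=s["tool_pos"][2]-1.7
Q=lambda x,y,z:totool(ray("wrist",(x/512,y/384),z,ci)-s["tool_pos"]).round(1)
k=lambda x,y:(218+x*.19,290+(y-300)*.19)
print("line",Q(*k(128,413),u+13.5),"cup rim",Q(*k(212,540),10),"blades",Q(*k(133,590),u+9),Q(*k(288,590),u+9),"heel",Q(256+5*1.28,5*1.28,u+8))
E
```

```text
line [ -9.8  47.4 -11.8] cup rim [-0.3 84.  12.6] blades [-9.8 74.9 -7.3] [ 8.9 74.9 -7.3] heel [   1.8 -118.2   -6.3]
```

Tips are 3.4 mm too far forward. I trim by 3 mm and hold.

Emit:
step_arm --targets '[{"dx":0,"dy":-0.001,"dz":0,"ax":0,"ay":0,"az":0,"jaw":0.022},{"dx":0,"dy":-0.002,"dz":0,"ax":0,"ay":0,"az":0,"jaw":0.022},{"dx":0,"dy":-0.003,"dz":0,"ax":0,"ay":0,"az":0,"jaw":0.022},{"dx":0,"dy":-0.003,"dz":0,"ax":0,"ay":0,"az":0,"jaw":0.022},{"dx":0,"dy":-0.003,"dz":0,"ax":0,"ay":0,"az":0,"jaw":0.022},{"dx":0,"dy":-0.003,"dz":0,"ax":0,"ay":0,"az":0,"jaw":0.022},{"dx":0,"dy":-0.003,"dz":0,"ax":0,"ay":0,"az":0,"jaw":0.022},{"dx":0,"dy":-0.003,"dz":0,"ax":0,"ay":0,"az":0,"jaw":0.022},{"dx":0,"dy":-0.003,"dz":0,"ax":0,"ay":0,"az":0,"jaw":0.022},{"dx":0,"dy":-0.003,"dz":0,"ax":0,"ay":0,"az":0,"jaw":0.022},{"dx":0,"dy":-0.003,"dz":0,"ax":0,"ay":0,"az":0,"jaw":0.022},{"dx":0,"dy":-0.003,"dz":0,"ax":0,"ay":0,"az":0,"jaw":0.022},{"dx":0,"dy":-0.003,"dz":0,"ax":0,"ay":0,"az":0,"jaw":0.022},{"dx":0,"dy":-0.003,"dz":0,"ax":0,"ay":0,"az":0,"jaw":0.022},{"dx":0,"dy":-0.003,"dz":0,"ax":0,"ay":0,"az":0,"jaw":0.022},{"dx":0,"dy":-0.003,"dz":0,"ax":0,"ay":0,"az":0,"jaw":0.022},{"dx":0,"dy":-0.003,"dz":0,"ax":0,"ay":0,"az":0,"jaw":0.022},{"dx":0,"dy":-0.003,"dz":0,"ax":0,"ay":0,"az":0,"jaw":0.022},{"dx":0,"dy":-0.003,"dz":0,"ax":0,"ay":0,"az":0,"jaw":0.022},{"dx":0,"dy":-0.003,"dz":0,"ax":0,"ay":0,"az":0,"jaw":0.022}]'

```text
time_s: 20.17
tool_pos: [507.5, 0.8, 22.6]
eef_rot: [-1.939, -2.472, 0.0]
force: [-0.2, 0.3, -0.3]
gripper_width: 0.239
```

Emit:
step_arm --targets '[{"dx":0,"dy":0,"dz":0,"ax":0,"ay":0,"az":0,"jaw":0.022},{"dx":0,"dy":0,"dz":0,"ax":0,"ay":0,"az":0,"jaw":0.022},{"dx":0,"dy":0,"dz":0,"ax":0,"ay":0,"az":0,"jaw":0.022},{"dx":0,"dy":0,"dz":0,"ax":0,"ay":0,"az":0,"jaw":0.022},{"dx":0,"dy":0,"dz":0,"ax":0,"ay":0,"az":0,"jaw":0.022},{"dx":0,"dy":0,"dz":0,"ax":0,"ay":0,"az":0,"jaw":0.022},{"dx":0,"dy":0,"dz":0,"ax":0,"ay":0,"az":0,"jaw":0.022},{"dx":0,"dy":0,"dz":0,"ax":0,"ay":0,"az":0,"jaw":0.022},{"dx":0,"dy":0,"dz":0,"ax":0,"ay":0,"az":0,"jaw":0.022},{"dx":0,"dy":0,"dz":0,"ax":0,"ay":0,"az":0,"jaw":0.022},{"dx":0,"dy":0,"dz":0,"ax":0,"ay":0,"az":0,"jaw":0.022},{"dx":0,"dy":0,"dz":0,"ax":0,"ay":0,"az":0,"jaw":0.022},{"dx":0,"dy":0,"dz":0,"ax":0,"ay":0,"az":0,"jaw":0.022},{"dx":0,"dy":0,"dz":0,"ax":0,"ay":0,"az":0,"jaw":0.022},{"dx":0,"dy":0,"dz":0,"ax":0,"ay":0,"az":0,"jaw":0.022},{"dx":0,"dy":0,"dz":0,"ax":0,"ay":0,"az":0,"jaw":0.022}]'

```text
time_s: 21.5
tool_pos: [507.5, 0.8, 22.6]
eef_rot: [-1.939, -2.472, 0.0]
force: [-0.6, -0.1, -0.4]
gripper_width: 0.243
```

```bash
python3 - <<'E'
from h import *
s=sense();print(s["tool_pos"],s["gripper_width"]*91.9,np.abs(s["qvel"]).max())
ci=camera_info("wrist");c=snapshot("wrist")
f=lambda:c[290:347,218:294]
cv2.imwrite("pics/f3.png",cv2.resize(f(),(608,456),interpolation=2))
E
```

```text
[507.51799441   0.81032347  22.58082122] 22.29447489687397 0.00307557744985116
```

View pics/f3.png

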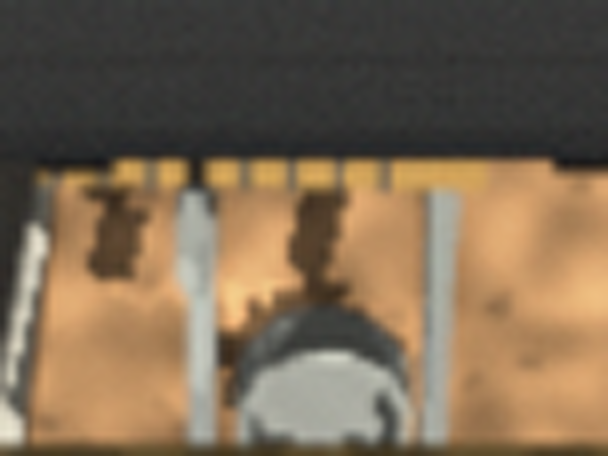

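The last crop shows the pointer (197,190) on the long line (195,172), and the cup centred between the blades (cup column ~323, blades' midpoint ~322). The pose is steady, so I hand in.

```bash
python3 -c "
from h import *
print(job_done());s=sense();print(s['time_s'],s['tool_pos'],s['gripper_width']*91.9)"
```

```text
the job is handed in; nothing more can be done
None
the job is handed in; nothing more can be done
```

The drawer is shut and the tweezers are held at the gauge line above the cup; I handed the job in at about 21.6 s of the 72 s. `job_done` reports no verdict, so success is judged only by my own checks below.

- **Drawer:** I pushed the front with the shut fingers until it reached a hard stop. Later pictures from above show it flush with its neighbours. The catch position was not read directly.
- **Tweezers:** I gripped them at the milled grip. In the last picture the pointer stands on the long black line, and the gripper opening reads about 22 mm.
- **Hold:** The arm kept one pose for about 2.7 s before hand-in, with no movement between readings. By calculation the tips' middle is about 27 mm above the bench.
- **Position over the cup:** A close-up showed the tips 3.4 mm too far forward, so I moved them back 3 mm. The last picture shows the cup centred sideways between the blades.

**Disagreements and limits:**
- The separate cup fixes scattered by up to 7 mm in x and 6 mm in y. I trusted the close wrist view over the others.
- The scene camera put the tips about 5–8 mm from my calculated position, but only a few pixels cover them in that view.
- I checked levelness only roughly, from where the heel lay in the wrist view.
- I did not re-measure the bystanders; the arm never came near them.

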